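Load the hardness tester's weight carrier

TASK

Load the weight carrier on the bench: put the three steel disc weights over its post, the largest at the bottom, then the middle one, then the smallest, and last the knobbed cap on top, over the end of the post. Set each piece down gently, without letting it drop, so that it lies flat on the one below, and leave the square test block, the jar and the dish where they are.

Things in the scene. Friction and masses are not known exactly. Their poses are not given: they have to be found in the camera images.
- carrier_seat (a point): Weight carrier, fixed: grey round foot 76 mm wide, 6 mm high; aluminium seat 56 mm wide, its top 14 mm above the bench; from its middle an upright steel post 10 mm thick, rising 50 mm above the seat. The point is on the post's axis at the seat's top, z up; yaw means nothing. The first weight lies on the seat; the three stacked are 40 mm high, so 10 mm of post stay out above.
- large_mid (a point): Largest weight: flat round steel disc, 64 mm in diameter and 12 mm thick, with a plain 20 mm hole through its middle, lying flat on the bench. The point is at its centre, half-way up; z is its axis, upward; yaw means nothing. Both faces are alike. It is taken by its outer edge. Loose.
- medium_mid (a point): Middle weight: flat round steel disc, 52 mm in diameter and 14 mm thick, with a plain 20 mm hole through its middle, lying flat on the bench. The point is at its centre, half-way up; z is its axis, upward; yaw means nothing. Both faces are alike. It is taken by its outer edge. Loose.
- small_mid (a point): Smallest weight: flat round steel disc, 40 mm in diameter and 14 mm thick, with a plain 20 mm hole through its middle, lying flat on the bench. The point is at its centre, half-way up; z is its axis, upward; yaw means nothing. Both faces are alike. It is taken by its outer edge. Loose.
- cap_mid (a point): Cap, loose, steel, upright, 30 mm high: body 32 mm wide, 18 mm high, and on top a solid round knob 22 mm wide, 12 mm high. From below a blind hole 20 mm wide, 14 mm deep goes over the post's end; the rim then lies on the smallest weight. The point is on its axis half-way up (15 mm above its underside; the knob is 3 to 15 mm above the point), z up; yaw means nothing. Grip knob or body.
- block_mid (a point): Bystander: square steel test block, 50 x 50 x 12 mm, lying flat on the bench; the point is at its centre, half-way up. Loose; to be left alone.
- jar_mid (a point): Bystander: small round jar with a black lid and paper label, 48 mm in diameter, 45 mm high, upright on the bench; the point is at its centre, half-way up. Loose; to be left alone.
- dish_mid (a point): Bystander: round white ceramic dish, 60 mm across its rim, 22 mm high, open above, on the bench; the point is on its axis, half-way up. Loose; to be left alone.
Mind the look-alikes: they are no part of the job. What is shaped like the part that bears small_mid but pink or purple is not meant.

How it is judged:
At the end, for the whole second after the job is handed in: From the seat upward, the largest, the middle and the smallest weight and then the cap are stacked on the carrier's post, each at its stacked height within 4 mm, within 9 mm of the post's axis, level within 0.1 rad, and at rest (horizontal distance between each of large_mid, medium_mid, small_mid, cap_mid and carrier_seat below 0.009 m and z of large_mid in the frame of carrier_seat between 0.002 and 0.01 m and angle between each of large_mid, medium_mid, small_mid, cap_mid's own z axis and vertical below 0.1 rad and linear speed of each of large, medium, small, cap below 0.02 m/s and z of medium_mid in the frame of carrier_seat between 0.015 and 0.023 m and z of small_mid in the frame of carrier_seat between 0.029 and 0.037 m and z of cap_mid in the frame of carrier_seat between 0.051 and 0.059 m); the robot touches nothing.
It fails at once if the square test block, the jar or the dish is moved by more than 20 mm (distance of any of block_mid, jar_mid, dish_mid from where it was at the start of the episode above 0.02 m).
It fails at once if a weight or the cap is let fall on the carrier (free of the fingers and faster than 0.6 m/s, a drop of some 18 mm) ((horizontal distance between large_mid and carrier_seat below 0.04 m and linear speed of large above 0.6 m/s and contact force between the fingers and large below 0.05 N) or (horizontal distance between medium_mid and carrier_seat below 0.04 m and linear speed of medium above 0.6 m/s and contact force between the fingers and medium below 0.05 N) or (horizontal distance between small_mid and carrier_seat below 0.04 m and linear speed of small above 0.6 m/s and contact force between the fingers and small below 0.05 N) or (horizontal distance between cap_mid and carrier_seat below 0.04 m and linear speed of cap above 0.6 m/s and contact force between the fingers and cap below 0.05 N)).
It also fails if it takes over 115 s, if anything falls off the work surface, if the arm or the gripper's body presses on something with over 40 N, if the wrist force passes 120 N, or if a joint passes its speed limit or range.

ROBOT

A 6-joint arm with a two-finger parallel gripper is mounted at the origin on the work surface. World frame = base frame: x ahead of the robot, y to its left, z up, the work surface at z = 0. Lengths are in m, angles in rad, forces in N, time in s.
With the tool pointing down it reaches from about 0.325 to 0.85 m from the base axis. Payload 4.4 kg.
Tool frame: the origin (TCP) lies on the front face of the gripper's body, between the roots of the fingers; the fingertips stand 97 mm ahead of it and the grasp point (between the pads) lies 78 mm ahead of it (bot.tip_reach is the distance from the TCP to the fingertips, in m); z points along the fingers, y is the line along which they close (so a half turn about z gives the same grasp; the last joint's range is limited). The gripper opens to 94 mm and grips with 3 to 60 N. Pads are 16 mm wide; open, the fingers measure 119 mm over their backs; the gripper's body (75 mm by 177 mm) begins 78 mm behind the grasp point.
Start: joints at [-1.413, 0.207, 1.542, -0, 1.393, -0.15], TCP at [0.175, -0.548, 0.303] pointing down, gripper open.
Joint ranges: [-2.73, 2.73], [-0.86, 2.22], [0.23, 2.46], [-1.11, 4.25], [0.08, 2.63], [-2.82, 2.82]. Speed limits (rad/s): [2.79, 2.79, 3.14, 3.14, 3.14, 3.14].

INTERFACE

Orientations are given as a rotation vector (axis times angle).
In Python, from bench import bot gives the robot as it stands. The module is installed in compiled form; this text tells all that it offers.
- The arm moves only by the tool send_rows, never from a script. Its argument "series" is a list of rows, each a list of 7 numbers: the shift along the tool's x, y, z in cm, then the turn, a rotation vector about the tool's x, y, z in rad, then the finger opening in cm, from 0 to 9.4. A call has 1 to 20 rows; each row shifts and turns the commanded pose from where the row before left it, along the tool's axes as they then stand; what a row does not reach is not made up. A row lasts 1/12 s, in which the tool goes at most 41.7 mm and 7.16 degrees, less where a joint would pass 70% of its speed; a pose out of reach is approached as far as the arm can. A call with a gripper value outside its range is refused whole. The fingers move at their own pace and stop on an object; "grip_force" is the grip in N (left out, the last holds). Time passes only in rows, so rows that do not move let the fingers close. It gives the time, the measured TCP pose, the force, the opening and the grip force at its end, in the units of the state.
- bot.read_state(): the state, without advancing time (a new reading comes with each control period).
- bot.get_image(name): name is "side" or "top" or "wrist"; returns the picture (480x640x3 uint8, blue, green, red); there is no depth.
- bot.camera_info(name): a dict with "fx", "fy", "cx", "cy" (pixels), "k1" (the pictures are not rectified: a ray, as slopes to the right and down, at radius r is drawn at 1 + k1 r^2 times it, then the intrinsics apply), "rvec" (rotation vector, rad) and "tvec" (3), from world to camera coordinates, as OpenCV has them; the wrist camera has in their place "tool_from_camera" (4x4, takes a point from camera to tool coordinates, whose origin is the TCP and whose axes are the flange's). Camera axes: x right, y down, z forward; pixel columns grow to the right and rows downward; lengths in m; the calibration is good to about 2 mm. A picture is of the moment at which its call begins: read the wrist's pose just before it. camera_info takes no time and is no camera call.
- bot.job_done(): hands the job in; it is judged then, once.
The state is a dict: "time_s": time; "qpos": joint angles; "qvel": joint speeds; "tau": joint torques, N m; "tcp_pos": TCP position; "tool_rot": TCP orientation; "ft_force": force on the tool from outside, world axes, zero at the start; "ft_torque": the same for the moment, N m; "gripper_width": finger opening in m; "gripper_force": force on a finger pad.
Only numpy, scipy, OpenCV 4.12 (cv2) and the standard library are available. Lean on these libraries where they do the work, as an engineer would, in place of code of your own. Each camera call takes 0.05 s, during which the arm holds its last target. There are 200 camera calls.

## Working session

There is one attempt and no reset: what is moved stays moved. The work goes in short steps, Python scripts to look and compute and a tool call to move; the robot and the scene stay as the last step left them, time stands still between calls to the robot, and variables do not carry over. Pictures are saved under pics/ and viewed, at most 14 in all, crops included, and the job is handed in when it is done.

Besides the shell and the picture viewer there is one more tool, called after "Call:" by a JSON object that holds its "api" and its "payload", one argument or row to a line. send_rows: Moves the arm, as the interface text tells. Its arguments: {"type":"object","properties":{"series":{"type":"array"},"grip_force":{"type":"number"}},"required":["series"]}

```bash
mkdir -p pics; python3 - <<'E'
from bench import bot
import cv2
for n in("top","side"):
    cv2.imwrite(f"pics/{n}0.png",bot.get_image(n)); print(n,bot.camera_info(n))
print(bot.camera_info("wrist")); print(bot.read_state())
E
```

```text
top {'fx': 605.1650770209138, 'fy': 605.1650770209138, 'cx': 312.3247810028279, 'cy': 247.44137496108752, 'k1': -0.21104639664320238, 'rvec': array([ 2.20370304, -2.15736554,  0.06940884]), 'tvec': array([-0.07625521,  0.53607655,  1.10113989])}
side {'fx': 618.7126258960864, 'fy': 618.7126258960864, 'cx': 307.5904319165353, 'cy': 239.57401214213354, 'k1': 0.014646759028108455, 'rvec': array([ 2.2809715 , -0.26886311,  0.13038565]), 'tvec': array([-0.53237515,  0.06849857,  1.11810569])}
{'fx': 416.61230711217803, 'fy': 416.61230711217803, 'cx': 323.2559010019177, 'cy': 236.571858388011, 'k1': -0.07125914671747875, 'tool_from_camera': array([[-1.42632603e-03, -9.71963942e-01, -2.35125627e-01,
         6.68671750e-02],
       [ 9.99998852e-01, -1.50675329e-03,  1.62404571e-04,
         7.02480521e-05],
       [-5.12127699e-04, -2.35125125e-01,  9.71964975e-01,
        -8.36442971e-02],
       [ 0.00000000e+00,  0.00000000e+00,  0.00000000e+00,
         1.00000000e+00]])}
{'time_s': 0.1, 'qpos': array([-1.41246120e+00,  2.07356292e-01,  1.54276989e+00, -2.60505101e-05,
        1.39347042e+00, -1.50529255e-01]), 'qvel': array([ 0.00159948, -0.00199734, -0.00281222, -0.00104016,  0.00057553,
        0.00021639]), 'tau': array([-1.45228369e-04, -3.71864426e+01, -2.82292682e+01,  6.99323346e-02,
        3.11395456e-02, -5.41532813e-05]), 'tcp_pos': array([ 0.17467234, -0.54729034,  0.30161403]), 'tool_rot': array([-3.10222355e+00, -4.82935812e-01,  5.25229370e-05]), 'ft_force': array([-0.02665878,  0.45118029,  0.1091064 ]), 'ft_torque': array([-0.0252099 ,  0.03570275,  0.05195011]), 'gripper_force': 0.0, 'gripper_width': 0.09405285450833023}
```

View pics/top0.png

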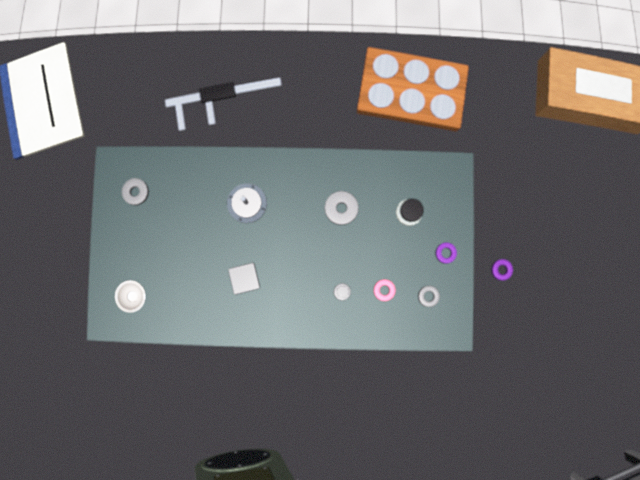

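View pics/side0.png

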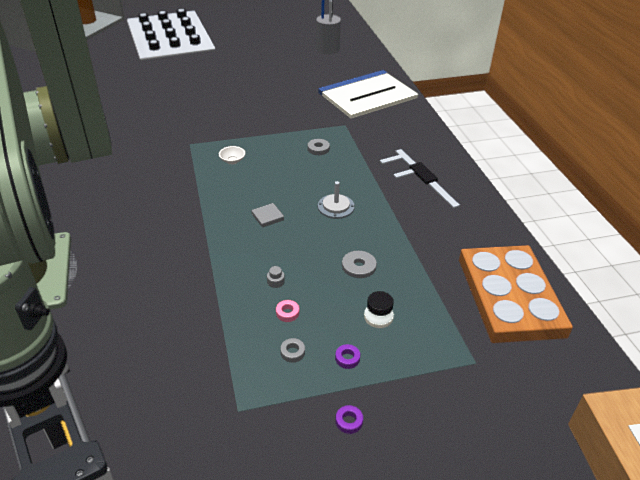

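Top view: carrier (246,202), large (342,208), 27 px grey ring (135,191), which is the medium, cap (342,292), 21 px grey ring (429,296), which is the small. Bystanders are the block (244,278), jar (410,211) and dish (130,296). Look-alikes for the small weight: pink ring (385,290) and purple rings (446,253) and (503,270). I choose the grey one at (429,296), and check it in a close crop.

```bash
cat > h.py <<'E'
from bench import bot
import cv2, numpy as np
def ray(n,px,st=None):
    c=bot.camera_info(n); K=np.array([[c['fx'],0,c['cx']],[0,c['fy'],c['cy']],[0,0,1]])
    p=cv2.undistortPoints(np.array([[px]],float),K,np.array([c['k1'],0,0,0,0]))[0,0]
    d=np.array([p[0],p[1],1.])
    if n=="wrist":
        R=cv2.Rodrigues(st['tool_rot'])[0]; T=c['tool_from_camera']
        return R@T[:3,3]+st['tcp_pos'], R@T[:3,:3]@d
    R=cv2.Rodrigues(c['rvec'])[0]
    return -R.T@c['tvec'], R.T@d
def on_plane(n,px,z,st=None):
    o,d=ray(n,px,st); return o+d*(z-o[2])/d[2]
def blob(im,px,r=30,thr=None,ch=None):
    """outer contour of the blob nearest px in a window"""
    x0,y0=int(max(px[0]-r,0)),int(max(px[1]-r,0)); w=im[y0:y0+2*r,x0:x0+2*r]
    # bench is teal: distance from the window's border colour
    b=np.median(np.concatenate([w[0],w[-1],w[:,0],w[:,-1]]),axis=0)
    d=np.abs(w.astype(float)-b).max(2); m=(d>(thr or 28)).astype(np.uint8)
    cs,_=cv2.findContours(m,cv2.RETR_EXTERNAL,cv2.CHAIN_APPROX_NONE)
    c=max(cs,key=cv2.contourArea)+np.array([x0,y0]); return c
E
python3 - <<'E'
from h import *
im=bot.get_image("top")
P={'carrier':((246,202),.006),'large':((342,208),.012),'medium':((135,191),.014),'small':((429,296),.014),'cap':((342,292),.02),'block':((244,278),.012),'jar':((410,211),.03),'dish':((130,296),.02),'pink':((385,290),.014),'purple':((446,253),.014)}
for k,(p,z) in P.items():
    c=blob(im,p,22 if k!='carrier' else 28); (u,v),(a,b),_=cv2.fitEllipse(c)
    q=on_plane("top",(u,v),z); q2=on_plane("top",(u+max(a,b)/2,v),z); print(k,np.round((u,v,a,b),1),np.round(q[:2],4),'dia',round(2*np.hypot(*(q2-q)[:2]),4))
cr=im[270:320,320:450]; cv2.imwrite("pics/crop.png",cv2.resize(cr,None,fx=6,fy=6,interpolation=cv2.INTER_CUBIC))
E
```

```text
carrier [245.6 201.8  30.3  30.7] [0.6224 0.0633] dia 0.0584
large [341.  207.3  32.2  32.7] [ 0.6146 -0.1168] dia 0.0613
medium [134.7 191.2  25.6  26.3] [0.6389 0.2779] dia 0.0523
small [428.5 296.1  19.6  20.2] [ 0.4517 -0.2832] dia 0.0383
cap [341.6 291.6  15.3  15.4] [ 0.4571 -0.1206] dia 0.0285
block [243.4 278.2  29.1  29.6] [0.4779 0.0624] dia 0.0555
jar [409.4 211.4  26.   28.3] [ 0.6074 -0.2431] dia 0.0531
dish [129.7 296.   30.9  32.5] [0.4385 0.2771] dia 0.0635
pink [384.2 289.9  22.   22.2] [ 0.4617 -0.1999] dia 0.0416
purple [445.6 252.5  20.8  21.3] [ 0.5336 -0.3149] dia 0.0408
```

View pics/crop.png

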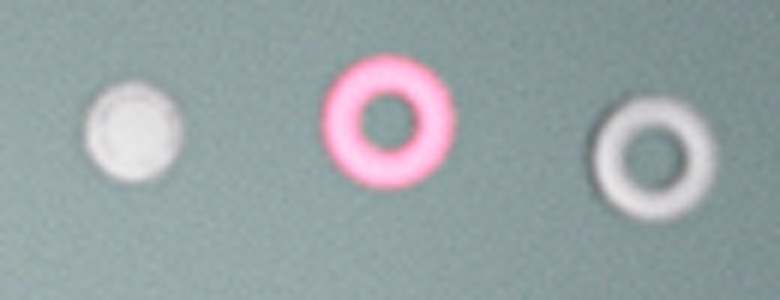

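Crop: cap at left (133,132), pink ring (388,122), plain grey ring (655,158), which is the small weight, as chosen. I now go above the large weight.

Call:
{"api": "send_rows", "payload": {
  "series": [
    [0,0,0,0,0,0.103,9.4],
    [0,0,0,0,0,0.103,9.4],
    [0,0,0,0,0,0.103,9.4],
    [2.6,-2.55,0.3,0,0,0,9.4],
    [2.6,-2.55,0.3,0,0,0,9.4],
    [2.6,-2.55,0.3,0,0,0,9.4],
    [2.6,-2.55,0.3,0,0,0,9.4],
    [2.6,-2.55,0.3,0,0,0,9.4],
    [2.6,-2.55,0.3,0,0,0,9.4],
    [2.6,-2.55,0.3,0,0,0,9.4],
    [2.6,-2.55,0.3,0,0,0,9.4],
    [2.6,-2.55,0.3,0,0,0,9.4],
    [2.6,-2.55,0.3,0,0,0,9.4],
    [2.6,-2.55,0.3,0,0,0,9.4],
    [2.6,-2.55,0.3,0,0,0,9.4],
    [2.6,-2.55,0.3,0,0,0,9.4],
    [2.6,-2.55,0.3,0,0,0,9.4],
    [2.6,-2.55,0.3,0,0,0,9.4],
    [2.4,-2.4,0.3,0,0,0,9.4],
    [0,0,0,0,0,0,9.4]
  ]
}}

```text
time_s: 1.82
tcp_pos: [0.5916, -0.1368, 0.2535]
tool_rot: [-3.139, -0.008, -0.001]
ft_force: [-0.6, -0.4, 0.2]
gripper_width: 0.0941
gripper_force: 0.0
```

```bash
cat > look.py <<'E'
from h import *
import sys
def look(name,xy,z,dia):
    """refine the disc centre near xy (world, top face height z) with the wrist camera; prints tool shifts in cm"""
    st=bot.read_state(); im=bot.get_image("wrist"); cv2.imwrite(f"pics/w_{name}.png",im)
    c=bot.camera_info("wrist"); T=c['tool_from_camera']; R=cv2.Rodrigues(st['tool_rot'])[0]
    p=T[:3,:3].T@(R.T@(np.array([*xy,z])-st['tcp_pos'])-T[:3,3]); s=p[:2]/p[2]; s=s*(1+c['k1']*(s@s))
    px=np.array([c['fx']*s[0]+c['cx'],c['fy']*s[1]+c['cy']]); rad=c['fx']*dia/2/p[2]
    k=blob(im,px,int(rad*1.5)); e=cv2.fitEllipse(k); q=on_plane("wrist",e[0],z,st)
    cv2.ellipse(im,e,(0,0,255),1); cv2.imwrite(f"pics/w_{name}_e.png",im)
    d=R.T@(q-st['tcp_pos'])*100
    print(name,'pred',px.round(),round(rad*2),'ellipse',np.round(e[0],1),np.round(e[1],1),'xy',q.round(4),'tool shift cm',d.round(2),'tcp',st['tcp_pos'].round(4),'rot',st['tool_rot'].round(3),'w',round(st['gripper_width'],4))
if __name__=="__main__":
    a=sys.argv; look(a[1],(float(a[2]),float(a[3])),float(a[4]),float(a[5]))
E
python3 look.py large .6146 -.1168 .012 .064
```

```text
large pred [298. 194.] 82 ellipse [297.8 194.5] [78.2 79.5] xy [ 0.614  -0.1165  0.012 ] tool shift cm [ 2.23 -1.95 24.16] tcp [ 0.5916 -0.1368  0.2535] rot [-3.139e+00 -8.000e-03 -1.000e-03] w 0.0941
```

View pics/w_large_e.png

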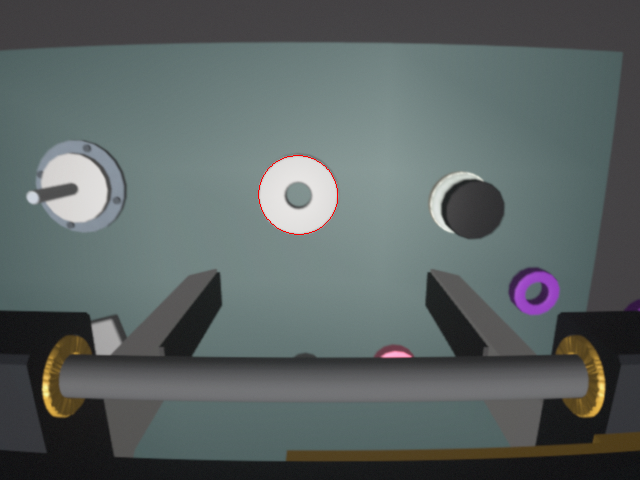

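The picture shows the large weight at (298,194), which agrees with the top view, and the carrier at (75,188), clear. I go down and grip.

Call:
{"api": "send_rows", "payload": {
  "series": [
    [1.1,-1.0,0,0,0,0,9.4],
    [1.1,-0.95,0,0,0,0,9.4],
    [0,0,2.5,0,0,0,9.4],
    [0,0,2.5,0,0,0,9.4],
    [0,0,2.5,0,0,0,9.4],
    [0,0,2.5,0,0,0,9.4],
    [0,0,2.2,0,0,0,9.4],
    [0,0,1.5,0,0,0,9.4],
    [0,0,1.0,0,0,0,9.4],
    [0,0,0.5,0,0,0,9.4],
    [0,0,0,0,0,0,9.4],
    [0,0,0,0,0,0,9.4]
  ],
  "grip_force": 30
}}

```text
time_s: 2.87
tcp_pos: [0.6115, -0.1223, 0.1034]
tool_rot: [3.141, -0.001, 0.002]
ft_force: [-0.2, -0.9, 0.2]
gripper_width: 0.0937
gripper_force: 0.0
```

Call:
{"api": "send_rows", "payload": {
  "series": [
    [0.25,-0.55,0.3,0,0,0,9.4],
    [0,0,0,0,0,0,9.4],
    [0,0,0,0,0,0,6.0],
    [0,0,0,0,0,0,6.0],
    [0,0,0,0,0,0,6.0],
    [0,0,0,0,0,0,6.0],
    [0,0,0,0,0,0,6.0],
    [0,0,0,0,0,0,6.0],
    [0,0,0,0,0,0,6.0],
    [0,0,0,0,0,0,6.0]
  ]
}}

```text
time_s: 3.7
tcp_pos: [0.6134, -0.1164, 0.0998]
tool_rot: [-3.141, 0.001, -0.0]
ft_force: [0.6, 0.6, 1.2]
gripper_width: 0.0639
gripper_force: 30.0
```

Call:
{"api": "send_rows", "payload": {
  "series": [
    [0,0,-1,0,0,0,6.0],
    [0,0,-2,0,0,0,6.0],
    [0,0,-3,0,0,0,6.0],
    [0,0,-3,0,0,0,6.0],
    [0,-2,0,0,0,0,6.0],
    [0,-3,0,0,0,0,6.0],
    [0,-3,0,0,0,0,6.0],
    [0,-2,0,0,0,0,6.0],
    [0,0,0,0,0,0,6.0],
    [0,0,0,0,0,0,6.0],
    [0,0,0,0,0,0,6.0]
  ]
}}

```text
time_s: 4.62
tcp_pos: [0.6132, -0.0169, 0.1896]
tool_rot: [3.141, -0.0, -0.001]
ft_force: [-0.1, 0.3, -2.6]
gripper_width: 0.0636
gripper_force: 30.0
```

```bash
python3 - <<'E'
from h import *
st=bot.read_state(); print(st['tcp_pos'],st['tool_rot'],st['gripper_width'],st['ft_force'])
im=bot.get_image("wrist"); cv2.imwrite("pics/w_car.png",im)
top=bot.get_image("top"); w=top[170:235,160:300]; cv2.imwrite("pics/t_car.png",cv2.resize(w,None,fx=5,fy=5,interpolation=cv2.INTER_CUBIC))
cv2.imwrite("pics/both.png",np.hstack([cv2.resize(im,(400,300)),cv2.resize(w,(400,300))]))
E
```

```text
[ 0.61320311 -0.01691749  0.18962962] [ 3.14079592e+00 -4.33025828e-05 -5.15604295e-04] 0.06361500579365893 [-0.10342529  0.34811606 -2.5551049 ]
```

View pics/w_car.png

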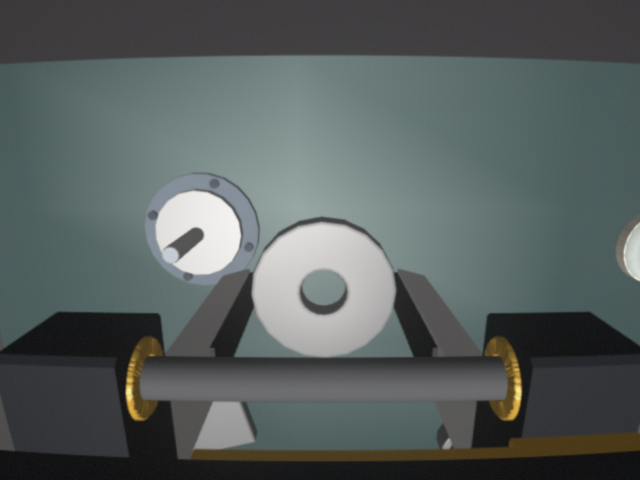

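The view shows the carrier, its seat near (199,234) and post end near (171,255), and the held large disc level at (323,288).

```bash
python3 - <<'E'
from h import *
st=bot.read_state(); im=cv2.imread("pics/w_car.png"); g=im.min(2)
def ell(seed,thr,box):
    m=np.zeros_like(g); x0,y0,x1,y1=box; m[y0:y1,x0:x1]=(g[y0:y1,x0:x1]>thr)
    n,l=cv2.connectedComponents(m); m=(l==l[seed[1],seed[0]]).astype(np.uint8)
    c=max(cv2.findContours(m,cv2.RETR_EXTERNAL,cv2.CHAIN_APPROX_NONE)[0],key=cv2.contourArea)
    return cv2.fitEllipse(cv2.convexHull(c))
e=ell((220,215),190,(140,165,262,295)); print('seat',e,on_plane("wrist",e[0],.014,st))
print('post top by eye',on_plane("wrist",(170.5,255),.064,st))
e=ell((280,290),150,(245,210,400,360)); print('disc',e,on_plane("wrist",e[0],.1018,st))
E
```

```text
seat ((197.61268615722656, 232.452880859375), (80.97940826416016, 86.64141845703125), 126.99483489990234) [0.62056864 0.06270439 0.014     ]
post top by eye [0.61993487 0.06257561 0.064     ]
disc ((323.02056884765625, 289.1010437011719), (133.5535888671875, 141.53643798828125), 89.85293579101562) [ 0.6151902  -0.01784306  0.1018    ]
```

Call:
{"api": "send_rows", "payload": {
  "series": [
    [0.3,-2,0,0,0,0,6.0],
    [0.3,-2.5,0,0,0,0,6.0],
    [0,-2.5,0,0,0,0,6.0],
    [0,-1,0,0,0,0,6.0],
    [0,0,0,0,0,0,6.0],
    [0,0,0,0,0,0,6.0],
    [0,0,0,0,0,0,6.0]
  ]
}}

```text
time_s: 5.3
tcp_pos: [0.6194, 0.0621, 0.1896]
tool_rot: [3.141, -0.002, -0.0]
ft_force: [0.2, 0.3, -2.3]
gripper_width: 0.0639
gripper_force: 30.0
```

Call:
{"api": "send_rows", "payload": {
  "series": [
    [0,-0.08,1,0,0,0,6.0],
    [0,0,1.5,0,0,0,6.0],
    [0,0,1.5,0,0,0,6.0],
    [0,0,1.5,0,0,0,6.0],
    [0,0,1.0,0,0,0,6.0],
    [0,0,0.6,0,0,0,6.0],
    [0,0,0.2,0,0,0,6.0],
    [0,0,0.1,0,0,0,6.0],
    [0,0,0.1,0,0,0,6.0],
    [0,0,0,0,0,0,6.0],
    [0,0,0,0,0,0,6.0]
  ]
}}

```text
time_s: 6.22
tcp_pos: [0.62, 0.0644, 0.1155]
tool_rot: [3.142, -0.0, 0.003]
ft_force: [-0.2, 0.6, -3.0]
gripper_width: 0.0638
gripper_force: 30.0
```

Call:
{"api": "send_rows", "payload": {
  "series": [
    [0,0.1,0.1,0,0,0,6.0],
    [0,0,0.07,0,0,0,6.0],
    [0,0,0.05,0,0,0,6.0],
    [0,0,0,0,0,0,6.0],
    [0,0,0,0,0,0,6.0]
  ]
}}

```text
time_s: 6.63
tcp_pos: [0.6199, 0.0633, 0.1138]
tool_rot: [3.141, -0.0, 0.002]
ft_force: [-1.7, -0.1, 5.5]
gripper_width: 0.064
gripper_force: 30.0
```

Contact felt. I release, rise and go over the medium weight.

Call:
{"api": "send_rows", "payload": {
  "series": [
    [0,0,0,0,0,0,9.4],
    [0,0,0,0,0,0,9.4],
    [0,0,0,0,0,0,9.4],
    [0,0,0,0,0,0,9.4],
    [0,0,0,0,0,0,9.4],
    [0,0,-2,0,0,0,9.4],
    [0,0,-3,0,0,0,9.4],
    [0,0,-3,0,0,0,9.4],
    [0,0,-3,0,0,0,9.4],
    [0.2,-2,-2.5,0,0,0,9.4],
    [0.3,-3,0,0,0,0,9.4],
    [0.3,-3.3,0,0,0,0,9.4],
    [0.3,-3.3,0,0,0,0,9.4],
    [0.3,-3.3,0,0,0,0,9.4],
    [0.3,-3.3,0,0,0,0,9.4],
    [0.2,-2.3,0,0,0,0,9.4],
    [0,-1,0,0,0,0,9.4],
    [0,0,0,0,0,0,9.4],
    [0,0,0,0,0,0,9.4],
    [0,0,0,0,0,0,9.4]
  ]
}}

```text
time_s: 8.3
tcp_pos: [0.6384, 0.2769, 0.2472]
tool_rot: [3.141, -0.002, -0.001]
ft_force: [-0.4, -0.0, -0.8]
gripper_width: 0.0943
gripper_force: 0.0
```

```bash
python3 look.py medium .6389 .2779 .014 .052
```

```text
medium pred [321. 224.] 67 ellipse [317.  223.4] [63.7 65.3] xy [0.6392 0.2811 0.014 ] tool shift cm [ 0.09 -0.44 23.32] tcp [0.6384 0.2769 0.2472] rot [ 3.141e+00 -2.000e-03 -1.000e-03] w 0.0943
```

View pics/w_medium_e.png

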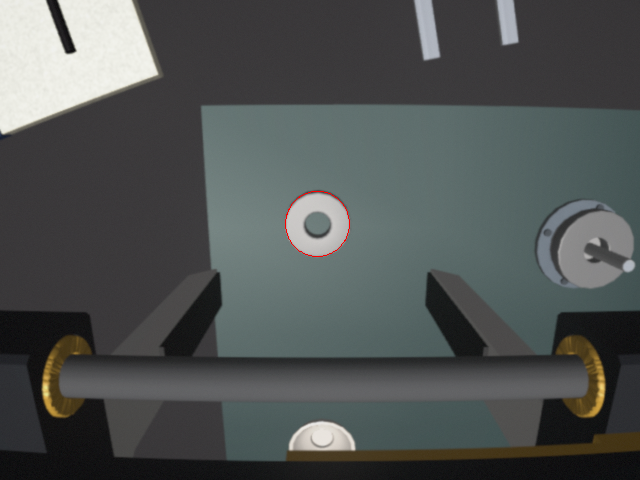

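Medium weight at (317,223); the large lies on the carrier at (595,248) around the post.

Call:
{"api": "send_rows", "payload": {
  "series": [
    [0.1,-0.35,0,0,0,0,9.4],
    [0,0,2.5,0,0,0,9.4],
    [0,0,2.5,0,0,0,9.4],
    [0,0,2.5,0,0,0,9.4],
    [0,0,2.5,0,0,0,9.4],
    [0,0,2.2,0,0,0,9.4],
    [0,0,1.5,0,0,0,9.4],
    [0,0,0.7,0,0,0,9.4],
    [0,0,0.3,0,0,0,9.4],
    [0,0,0,0,0,0,9.4],
    [0,0,0,0,0,0,9.4]
  ]
}}

```text
time_s: 9.27
tcp_pos: [0.6405, 0.2821, 0.1021]
tool_rot: [-3.141, 0.001, -0.004]
ft_force: [0.4, 0.5, 0.0]
gripper_width: 0.0941
gripper_force: 0.0
```

Call:
{"api": "send_rows", "payload": {
  "series": [
    [-0.1,0.1,0.2,0,0,0,9.4],
    [0,0,0,0,0,0,9.4],
    [0,0,0,0,0,0,4.8],
    [0,0,0,0,0,0,4.8],
    [0,0,0,0,0,0,4.8],
    [0,0,0,0,0,0,4.8],
    [0,0,0,0,0,0,4.8],
    [0,0,0,0,0,0,4.8],
    [0,0,0,0,0,0,4.8],
    [0,0,0,0,0,0,4.8],
    [0,0,0,0,0,0,4.8],
    [0,0,0,0,0,0,4.8]
  ]
}}

```text
time_s: 10.27
tcp_pos: [0.6384, 0.2809, 0.0984]
tool_rot: [-3.142, 0.0, 0.0]
ft_force: [0.6, 0.3, 1.2]
gripper_width: 0.0514
gripper_force: 30.0
```

Call:
{"api": "send_rows", "payload": {
  "series": [
    [0,0,-1,0,0,0,4.8],
    [0,0,-2,0,0,0,4.8],
    [0,0,-3,0,0,0,4.8],
    [0,0,-3,0,0,0,4.8],
    [-0.2,2,-1,0,0,0,4.8],
    [-0.3,3,0,0,0,0,4.8],
    [-0.3,3.3,0,0,0,0,4.8],
    [-0.3,3.3,0,0,0,0,4.8],
    [-0.3,3.3,0,0,0,0,4.8],
    [-0.3,3.3,0,0,0,0,4.8],
    [-0.2,2.4,0,0,0,0,4.8],
    [0,1.2,0,0,0,0,4.8],
    [0,0,0,0,0,0,4.8],
    [0,0,0,0,0,0,4.8],
    [0,0,0,0,0,0,4.8]
  ]
}}

```text
time_s: 11.52
tcp_pos: [0.6195, 0.0643, 0.1986]
tool_rot: [-3.141, -0.001, -0.0]
ft_force: [-0.6, 0.4, -2.0]
gripper_width: 0.0513
gripper_force: 30.0
```

```bash
cat > held.py <<'E'
from h import *
import sys
z=float(sys.argv[1]); st=bot.read_state(); im=bot.get_image("wrist"); cv2.imwrite(sys.argv[2],im); g=cv2.medianBlur(im.min(2),3)
m=np.zeros_like(g); m[190:368,240:405]=(g[190:368,240:405]>145)
c=max(cv2.findContours(m,cv2.RETR_EXTERNAL,cv2.CHAIN_APPROX_NONE)[0],key=cv2.contourArea); e=cv2.fitEllipse(cv2.convexHull(c))
print(e,on_plane("wrist",e[0],z,st).round(4),st['tcp_pos'].round(4))
E
python3 held.py .114 pics/hm.png
```

```text
((323.1231994628906, 295.06964111328125), (110.27254486083984, 117.46731567382812), 89.38045501708984) [0.6198 0.064  0.114 ] [0.6195 0.0643 0.1986]
```

View pics/hm.png

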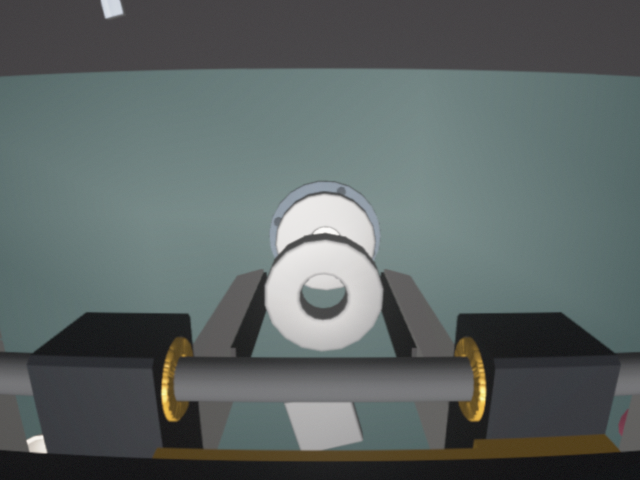

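The held medium (323,295) is lined up with the carrier (325,232) behind it. I lower it.

Call:
{"api": "send_rows", "payload": {
  "series": [
    [0,0.12,1,0,0,0,4.8],
    [0,0,1.5,0,0,0,4.8],
    [0,0,1.5,0,0,0,4.8],
    [0,0,1.5,0,0,0,4.8],
    [0,0,1.0,0,0,0,4.8],
    [0,0,0.4,0,0,0,4.8],
    [0,0,0.2,0,0,0,4.8],
    [0,0,0.1,0,0,0,4.8],
    [0,0,0,0,0,0,4.8],
    [0,0,0,0,0,0,4.8]
  ]
}}

```text
time_s: 12.4
tcp_pos: [0.6201, 0.0617, 0.1274]
tool_rot: [3.142, -0.0, 0.003]
ft_force: [-0.4, 0.3, -1.6]
gripper_width: 0.0512
gripper_force: 30.0
```

Call:
{"api": "send_rows", "payload": {
  "series": [
    [0,-0.1,0.1,0,0,0,4.8],
    [0,0,0.1,0,0,0,4.8],
    [0,0,0.07,0,0,0,4.8],
    [0,0,0.05,0,0,0,4.8],
    [0,0,0,0,0,0,4.8],
    [0,0,0,0,0,0,4.8]
  ]
}}

```text
time_s: 12.9
tcp_pos: [0.6197, 0.0627, 0.1243]
tool_rot: [-3.142, 0.0, -0.001]
ft_force: [-1.8, -0.6, 6.0]
gripper_width: 0.0512
gripper_force: 30.0
```

Call:
{"api": "send_rows", "payload": {
  "series": [
    [0,0,0,0,0,0,7.5],
    [0,0,0,0,0,0,7.5],
    [0,0,0,0,0,0,7.5],
    [0,0,0,0,0,0,7.5],
    [0,0,-2,0,0,0,7.5],
    [0,0,-3,0,0,0,7.5],
    [0,0,-3,0,0,0,7.5],
    [0,0,-3,0,0,0,6.5],
    [-1,2,-1.5,0,0,0,6.5],
    [-1.6,3.3,0,0,0,0,6.5],
    [-1.6,3.3,0,0,0,0,6.5],
    [-1.6,3.3,0,0,0,0,6.5],
    [-1.6,3.3,0,0,0,0,6.5],
    [-1.6,3.3,0,0,0,0,6.5],
    [-1.6,3.3,0,0,0,0,6.5],
    [-1.6,3.3,0,0,0,0,6.5],
    [-1.6,3.3,0,0,0,0,6.5],
    [-1.6,3.3,0,0,0,0,6.5],
    [-1.4,2.8,0,0,0,0,6.5],
    [0,0,0,0,0,0,6.5]
  ]
}}

```text
time_s: 14.57
tcp_pos: [0.4491, -0.2868, 0.2482]
tool_rot: [3.139, -0.01, -0.001]
ft_force: [-0.5, 0.2, -0.4]
gripper_width: 0.065
gripper_force: 0.0
```

Call:
{"api": "send_rows", "payload": {
  "series": [
    [0,0,0,0,0,0,6.5],
    [0,0,0,0,0,0,6.5]
  ]
}}

```text
time_s: 14.73
tcp_pos: [0.4513, -0.2818, 0.2479]
tool_rot: [-3.141, 0.001, 0.0]
ft_force: [0.4, 0.0, 0.3]
gripper_width: 0.0652
gripper_force: 0.0
```

```bash
python3 look.py small .4517 -.2832 .014 .040
```

```text
small pred [325. 224.] 51 ellipse [324.6 222.6] [48.7 51.1] xy [ 0.4526 -0.283   0.014 ] tool shift cm [ 0.14  0.15 23.39] tcp [ 0.4513 -0.2818  0.2479] rot [-3.141e+00  1.000e-03  0.000e+00] w 0.0652
```

View pics/w_small_e.png

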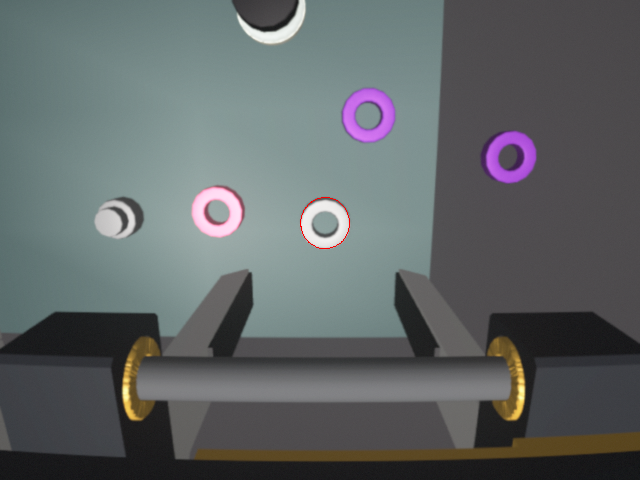

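The grey small ring is at (325,222), with clear room to the pink one at (217,211). The cap is at (118,218).

Call:
{"api": "send_rows", "payload": {
  "series": [
    [0.1,0.1,0,0,0,0,6.5],
    [0,0,2.5,0,0,0,6.5],
    [0,0,2.5,0,0,0,6.5],
    [0,0,2.5,0,0,0,6.5],
    [0,0,2.5,0,0,0,6.5],
    [0,0,2.2,0,0,0,6.5],
    [0,0,1.5,0,0,0,6.5],
    [0,0,0.7,0,0,0,6.5],
    [0,0,0.3,0,0,0,6.5],
    [0,0,0,0,0,0,6.5],
    [0,0,0,0,0,0,6.5],
    [0,0,0,0,0,0,6.5]
  ]
}}

```text
time_s: 15.78
tcp_pos: [0.4533, -0.2838, 0.1026]
tool_rot: [3.14, 0.0, 0.003]
ft_force: [-0.7, -1.0, 0.1]
gripper_width: 0.0652
gripper_force: 0.0
```

Call:
{"api": "send_rows", "payload": {
  "series": [
    [-0.05,-0.05,0.2,0,0,0,6.5],
    [0,0,0,0,0,0,6.5],
    [0,0,0,0,0,0,3.6],
    [0,0,0,0,0,0,3.6],
    [0,0,0,0,0,0,3.6],
    [0,0,0,0,0,0,3.6],
    [0,0,0,0,0,0,3.6],
    [0,0,0,0,0,0,3.6],
    [0,0,0,0,0,0,3.6],
    [0,0,0,0,0,0,3.6]
  ]
}}

```text
time_s: 16.62
tcp_pos: [0.4518, -0.2828, 0.0993]
tool_rot: [3.142, -0.0, -0.0]
ft_force: [-0.2, 0.5, 0.8]
gripper_width: 0.0388
gripper_force: 30.0
```

Call:
{"api": "send_rows", "payload": {
  "series": [
    [0,0,-1,0,0,0,3.6],
    [0,0,-2,0,0,0,3.6],
    [0,0,-3,0,0,0,3.6],
    [0,0,-3,0,0,0,3.6],
    [1,-2,-1,0,0,0,3.6],
    [1.6,-3.3,0,0,0,0,3.6],
    [1.6,-3.3,0,0,0,0,3.6],
    [1.6,-3.3,0,0,0,0,3.6],
    [1.6,-3.3,0,0,0,0,3.6],
    [1.6,-3.3,0,0,0,0,3.6],
    [1.6,-3.3,0,0,0,0,3.6],
    [1.6,-3.3,0,0,0,0,3.6],
    [1.6,-3.3,0,0,0,0,3.6],
    [1.6,-3.3,0,0,0,0,3.6],
    [1.0,-2.0,0,0,0,0,3.6],
    [0.4,-0.9,0,0,0,0,3.6],
    [0,0,0,0,0,0,3.6],
    [0,0,0,0,0,0,3.6],
    [0,0,0,0,0,0,3.6]
  ]
}}

```text
time_s: 18.2
tcp_pos: [0.6192, 0.0618, 0.1991]
tool_rot: [3.141, -0.002, -0.002]
ft_force: [0.1, 0.3, -1.9]
gripper_width: 0.0388
gripper_force: 30.0
```

```bash
python3 held.py .114 pics/hs.png
```

```text
((323.1568603515625, 295.5362548828125), (83.92176818847656, 89.16140747070312), 90.62420654296875) [0.619  0.0615 0.114 ] [0.6192 0.0618 0.1991]
```

View pics/hs.png

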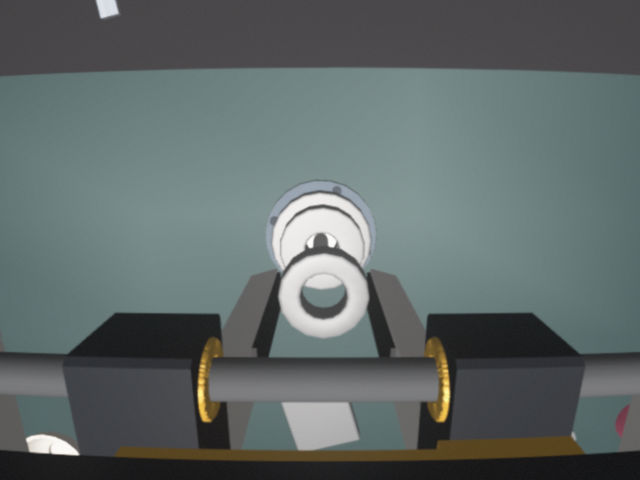

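Medium and large are stacked concentrically at (322,235); the small is held level at (323,295).

Call:
{"api": "send_rows", "payload": {
  "series": [
    [0.1,-0.08,1,0,0,0,3.6],
    [0,0,1.5,0,0,0,3.6],
    [0,0,1.4,0,0,0,3.6],
    [0,0,1.0,0,0,0,3.6],
    [0,0,0.5,0,0,0,3.6],
    [0,0,0.2,0,0,0,3.6],
    [0,0,0.1,0,0,0,3.6],
    [0,0,0,0,0,0,3.6],
    [0,0,0,0,0,0,3.6]
  ]
}}

```text
time_s: 19.0
tcp_pos: [0.6215, 0.0639, 0.1431]
tool_rot: [3.142, -0.0, 0.003]
ft_force: [-0.6, -0.3, -0.2]
gripper_width: 0.039
gripper_force: 30.0
```

Call:
{"api": "send_rows", "payload": {
  "series": [
    [-0.1,0.1,0.1,0,0,0,3.6],
    [0,0,0.1,0,0,0,3.6],
    [0,0,0.08,0,0,0,3.6],
    [0,0,0.05,0,0,0,3.6],
    [0,0,0,0,0,0,3.6],
    [0,0,0,0,0,0,3.6]
  ]
}}

```text
time_s: 19.5
tcp_pos: [0.6199, 0.063, 0.1393]
tool_rot: [3.142, -0.0, 0.0]
ft_force: [-0.7, -0.7, 1.6]
gripper_width: 0.039
gripper_force: 30.0
```

Call:
{"api": "send_rows", "payload": {
  "series": [
    [0,0,0.03,0,0,0,3.6],
    [0,0,0,0,0,0,6],
    [0,0,0,0,0,0,6],
    [0,0,0,0,0,0,6],
    [0,0,0,0,0,0,6],
    [0,0,-2,0,0,0,6],
    [0,0,-3,0,0,0,6],
    [0,0,-3,0,0,0,6],
    [0,0,-2,0,0,0,6],
    [-1,1.2,-1,0,0,0,6],
    [-2.6,3,0,0,0,0,6],
    [-2.6,3,0,0,0,0,6],
    [-2.6,3,0,0,0,0,6],
    [-2.6,3,0,0,0,0,6],
    [-2.6,3,0,0,0,0,6],
    [-1.6,1.5,0,0,0,0,6],
    [-0.7,0.7,0,0,0,0,6],
    [0,0,0,0,0,0,6],
    [0,0,0,0,0,0,6],
    [0,0,0,0,0,0,6]
  ]
}}

```text
time_s: 21.17
tcp_pos: [0.4578, -0.1203, 0.2488]
tool_rot: [-3.141, -0.001, -0.001]
ft_force: [0.2, 1.1, 0.7]
gripper_width: 0.0602
gripper_force: 0.0
```

```bash
python3 look.py cap .4571 -.1206 .024 .032
```

```text
cap pred [323. 228.] 42 ellipse [322.7 225.1] [38.8 42.4] xy [ 0.4593 -0.1203  0.024 ] tool shift cm [ 0.13  0.   22.48] tcp [ 0.4578 -0.1203  0.2488] rot [-3.141e+00 -1.000e-03 -1.000e-03] w 0.0602
```

View pics/w_cap_e.png

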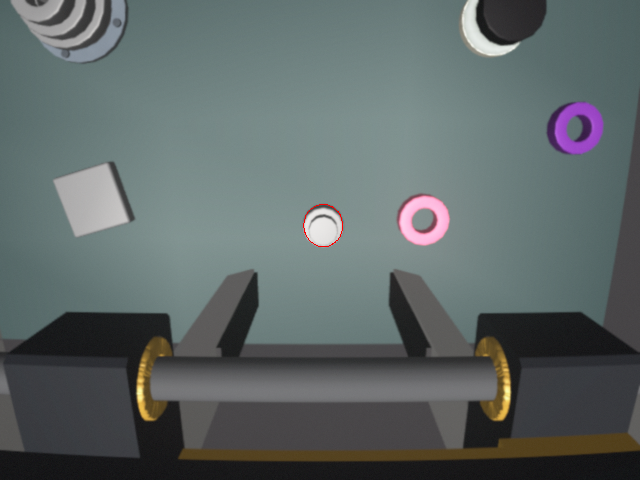

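Cap at (323,225), upright, and free of the pink ring at (424,220). I grip the body.

Call:
{"api": "send_rows", "payload": {
  "series": [
    [0.05,0,0,0,0,0,6],
    [0,0,2.5,0,0,0,6],
    [0,0,2.5,0,0,0,6],
    [0,0,2.5,0,0,0,6],
    [0,0,2.5,0,0,0,6],
    [0,0,2.2,0,0,0,6],
    [0,0,1.5,0,0,0,6],
    [0,0,0.7,0,0,0,6],
    [0,0,0.3,0,0,0,6],
    [0,0,0,0,0,0,6],
    [0,0,0,0,0,0,6],
    [0,0,0,0,0,0,6],
    [0,0,0,0,0,0,2.9],
    [0,0,0,0,0,0,2.9],
    [0,0,0,0,0,0,2.9],
    [0,0,0,0,0,0,2.9],
    [0,0,0,0,0,0,2.9],
    [0,0,0,0,0,0,2.9],
    [0,0,0,0,0,0,2.9],
    [0,0,0,0,0,0,2.9]
  ]
}}

```text
time_s: 22.88
tcp_pos: [0.4574, -0.121, 0.1019]
tool_rot: [3.142, -0.0, 0.0]
ft_force: [-0.3, 0.6, 3.5]
gripper_width: 0.0316
gripper_force: 30.0
```

Call:
{"api": "send_rows", "payload": {
  "series": [
    [0,0,-1,0,0,0,2.9],
    [0,0,-2,0,0,0,2.9],
    [0,0,-3,0,0,0,2.9],
    [0,0,-3,0,0,0,2.9],
    [1,-1.2,-1,0,0,0,2.9],
    [2.6,-3,0,0,0,0,2.9],
    [2.6,-3,0,0,0,0,2.9],
    [2.6,-3,0,0,0,0,2.9],
    [2.6,-3,0,0,0,0,2.9],
    [2.5,-3,0,0,0,0,2.9],
    [1.6,-1.5,0,0,0,0,2.9],
    [0.7,-0.7,0,0,0,0,2.9],
    [0,0,0,0,0,0,2.9],
    [0,0,0,0,0,0,2.9],
    [0,0,0,0,0,0,2.9]
  ]
}}

```text
time_s: 24.13
tcp_pos: [0.6182, 0.0618, 0.2013]
tool_rot: [3.141, -0.002, -0.003]
ft_force: [0.1, -1.2, -0.9]
gripper_width: 0.0316
gripper_force: 30.0
```

```bash
python3 held.py .118 pics/hc.png
```

```text
((320.419921875, 231.8384246826172), (104.59225463867188, 108.9913101196289), 92.28864288330078) [0.6466 0.0625 0.118 ] [0.6182 0.0618 0.2013]
```

View pics/hc.png

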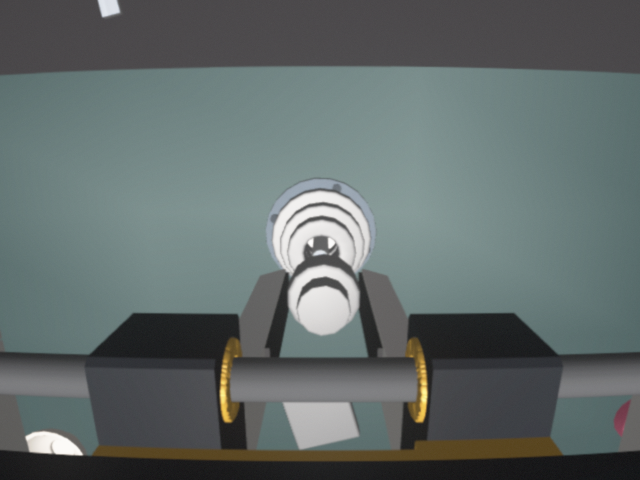

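The stack is concentric at (322,235) with the post end near (321,245); the cap is held upright, its knob at (324,310).

Call:
{"api": "send_rows", "payload": {
  "series": [
    [0.12,-0.08,0.8,0,0,0,2.9],
    [0,0,1.0,0,0,0,2.9],
    [0,0,0.8,0,0,0,2.9],
    [0,0,0.5,0,0,0,2.9],
    [0,0,0.4,0,0,0,2.9],
    [0,0,0.4,0,0,0,2.9],
    [0,0,0.2,0,0,0,2.9],
    [0,0,0.1,0,0,0,2.9],
    [0,0,0,0,0,0,2.9],
    [0,0,0,0,0,0,2.9]
  ]
}}

```text
time_s: 25.02
tcp_pos: [0.6208, 0.0639, 0.16]
tool_rot: [3.142, -0.0, 0.001]
ft_force: [-0.2, -0.6, -0.2]
gripper_width: 0.031
gripper_force: 30.0
```

Call:
{"api": "send_rows", "payload": {
  "series": [
    [-0.1,0.1,0.1,0,0,0,2.9],
    [0,0,0.1,0,0,0,2.9],
    [0,0,0.1,0,0,0,2.9],
    [0,0,0.06,0,0,0,2.9],
    [0,0,0,0,0,0,2.9],
    [0,0,0,0,0,0,2.9]
  ]
}}

```text
time_s: 25.52
tcp_pos: [0.6196, 0.0628, 0.156]
tool_rot: [-3.142, 0.0, 0.0]
ft_force: [0.1, 0.0, -0.5]
gripper_width: 0.0312
gripper_force: 30.0
```

Call:
{"api": "send_rows", "payload": {
  "series": [
    [0,0,0.05,0,0,0,2.9],
    [0,0,0.03,0,0,0,2.9],
    [0,0,0,0,0,0,2.9],
    [0,0,0,0,0,0,2.9]
  ]
}}

```text
time_s: 25.85
tcp_pos: [0.6196, 0.0628, 0.1559]
tool_rot: [3.142, -0.0, 0.0]
ft_force: [-2.9, -0.2, 4.0]
gripper_width: 0.0314
gripper_force: 30.0
```

Contact felt; I release, rise, back off and look.

Call:
{"api": "send_rows", "payload": {
  "series": [
    [0,0,0,0,0,0,6],
    [0,0,0,0,0,0,6],
    [0,0,0,0,0,0,6],
    [0,0,0,0,0,0,6],
    [0,0,0,0,0,0,6],
    [0,0,-2,0,0,0,6],
    [0,0,-3,0,0,0,6],
    [0,0,-3,0,0,0,6],
    [0,2,-2,0,0,0,6],
    [0,3,0,0,0,0,6],
    [0,3,0,0,0,0,6],
    [0,2,0,0,0,0,6],
    [0,0,0,0,0,0,6],
    [0,0,0,0,0,0,6],
    [0,0,0,0,0,0,6]
  ]
}}

```text
time_s: 27.1
tcp_pos: [0.6194, -0.0367, 0.255]
tool_rot: [-3.141, 0.0, 0.001]
ft_force: [-0.1, 0.6, -0.5]
gripper_width: 0.0599
gripper_force: 0.0
```

```bash
python3 - <<'E'
from h import *
w=bot.get_image("wrist")
s=bot.get_image("side")[130:250,260:420]
cv2.imwrite("pics/fin.png",np.hstack([cv2.resize(w,(400,300)),cv2.resize(s,(400,300),interpolation=cv2.INTER_CUBIC)]))
E
```

```text
(no output)
```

View pics/fin.png

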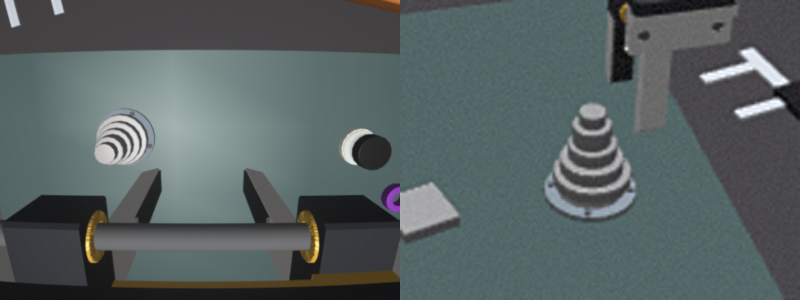

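The side crop shows the full stack at (592,155), level and concentric with the cap on top, and the gripper clear of it. I hand it in.

```bash
python3 -c "
from bench import bot
print(bot.job_done())"
```

```text
the job is handed in; nothing more can be done
None
```

The large, medium and small weights and the cap are stacked on the carrier in order, set down gently, with the block, jar and dish left alone; the final pictures show the stack level and centred, and the job is handed in with no verdict returned.

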